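# Hook the key bracket into the slotted stand and lock it

## Task

Put the blue key bracket back on its slotted stand: pass its two hooked tabs through the pair of slots, then push it straight down until the red catch snaps out over its top edge and it stays locked when you let go. It takes a push of about 10 N; do not force it, the pads crack under more than about 20 N. Leave the other things on the table where they are.

Things in the scene. Friction and masses are not known exactly. Their poses are not given: they have to be found in the camera images.
- bracket: Loose blue key bracket, 180 g, standing upright on the table. Origin: bottom centre of the BACK face of its plate; x points out of that back, y along its width, z up. Plate y -55 to 55, z 0 to 40, x -4 to 0 mm. From its front an arm runs to -x: y -7 to 7, z 0 to 28, x -4 to -76, with an upturned tip (z 38) at x -76 to -82 and two brass pegs 14 long sideways at x -64.
- grip (a point): Good place to grip the arm from above, across the bracket's y (14 mm thick there): 26 mm in front of the plate's back, 24 mm above the bracket's underside; nothing within 48 mm either side. Axes as the bracket's.
- tabs (a point): On the plate's back face, midway between its two steel hooked tabs, at the height of the necks' underside (25 above the bracket's origin). Tabs at y +38 and -38 mm, 9 wide: neck 6 long (x 0 to 6) and 5 high, then a lip x 6 to 10 that hangs 8 below the neck.
- stand: Fixed wooden stand, upright. Origin: on the table, below the strip's front face, which is the plane x = 0 and faces the stand's -x; y along its width, z up. Base x -45 to 85, y -100 to 100, 10 high. Posts at y +84 and -84 (16 wide, x 2 to 20, top at z 140) carry the aluminium slotted strip (150 wide, 4 thick, x 0 to 4). The bracket goes on from -x, its x along the stand's x.
- slots (a point): 115 above the stand's origin, on the strip's front face: NOMINAL middle of the slots' bottom edge, stand's axes. The strip is clamped by hand: its true height is 10 below to 10 above this, not reported. From the TRUE edge up: slots 0 to 38 (y +38 and -38, 14 wide, right through), strip -60 to 42, free orange pads' top -18, red catch 17 to 27 mm. The strip does not shift sideways or under load.
- entry (a point): On the strip's front face, 110 above the stand's origin, stand's axes. With the bracket's origin moved level along +x to here the tabs enter the slots at any strip height, clear of the pads, and the plate pushes the catch in. The way down from here is 8 to 28 mm: locked when tabs is 2 mm above the TRUE slot edge, rigid stop 2 mm lower. A locked bracket has 2 mm play in x.
- pawl (a joint): Red sprung catch, 24 wide, 10 high, sticking out 6 mm from the middle of the strip's front. Value in m: 0 = fully out, positive = pushed back into the strip (at most 0.014). 1.4 N at 0, plus 0.2 N per mm. The plate pushes it in 4 to 6 mm on hooking; when locked it is out again (below 0.002) over the plate's top edge.
- seat (a joint): Two joined orange spring pads under the plate at y +42 and -42, 16 wide, sticking out 8.5 mm in front of the strip. Value in m: 0 = free (up), positive = pressed down; the bracket stops hard at about 0.007. 1.8 N at 0, plus 0.9 N per mm. About 0.005 while the bracket is locked; if it is not locked they lift it on release.
- padlock: Bystander: red padlock lying flat, body 44 x 42 x 22, steel shackle to +x reaching 54 from the origin (centre of the body's underside).
- comb: Bystander: wooden comb lying flat, 150 x 42 x 6, origin under its middle, long along its x.
- clipper: Bystander: chrome nail clipper lying flat, 62 x 12 x 12, origin under its middle, long along its x.
- perfume: Bystander: amber glass perfume bottle, upright, 32 x 52 x 94 high with a brass cap, origin at the centre of its underside.
- balm: Bystander: small white balm pot with a green lid, 34 across, 30 high, standing on the stand's base behind the strip; origin at the centre of its underside.
There are look-alikes about, which are no part of the job. Several things have the shape of the bracket; the one meant has the colours described above.

How it is judged:
By the outcome, as a careful person would: the job done as asked, in the order asked, and still so for the second after the job is handed in, with the robot touching nothing.
It also fails if it takes over 48 s, if anything falls off the work surface, if the arm or the gripper's body presses on something with over 40 N, if the wrist force passes 120 N, or if a joint passes its speed limit or range.

## Robot

A 6-joint arm with a two-finger parallel gripper is mounted at the origin on the work surface. World frame = base frame: x ahead of the robot, y to its left, z up, the work surface at z = 0. Lengths are in m, angles in rad, forces in N, time in s.
With the tool pointing down it reaches from about 0.35 to 0.775 m from the base axis. Payload 7.3 kg.
Tool frame: the origin (TCP) lies at the centre of the arm's flange, where the gripper is bolted on; the fingertips stand 178 mm ahead of it and the grasp point (between the pads) lies 159 mm ahead of it (tip_extent is the distance from the TCP to the fingertips, in m); z points along the fingers, y is the line along which they close (so a half turn about z gives the same grasp; the last joint's range is limited). The gripper opens to 92 mm and grips with 3 to 60 N. Pads are 19 mm wide; open, the fingers measure 130 mm over their backs; the gripper's body (75 mm by 190 mm) begins 47 mm behind the grasp point.
Start: joints at [-1.322, 0.342, 1.524, -0, 1.275, -0.146], TCP at [0.202, -0.485, 0.405] pointing down, gripper open.
Joint ranges: [-2.53, 2.53], [-0.77, 2.02], [0.04, 2.7], [-1, 4.14], [0.28, 2.66], [-3.11, 3.11]. Speed limits (rad/s): [2.57, 2.57, 3.14, 3.14, 3.14, 3.14].

## Interface

Orientations are given as [roll, pitch, yaw] about the fixed x, y, z axes, in that order (R = Rz(yaw) Ry(pitch) Rx(roll)).
In Python, from cell import * gives the robot as it stands.
- The arm moves only by the tool arm_command, never from a script. Its arguments are lists of equal length, an entry for each row: "xyz": the shift along the world's x, y, z in mm, a list of three; "spin": the turn about the world's z in degrees. In form: {"xyz": [[tx, ty, tz], ...], "spin": [spin, ...]}. A call has 1 to 20 rows; each row shifts and turns the commanded pose from where the row before left it; what a row does not reach is not made up. A row lasts 1/10 s, in which the tool goes at most 50 mm and 8.59 degrees, less where a joint would pass 70% of its speed; a pose out of reach is approached as far as the arm can. A call with a gripper value outside its range is refused whole. "jaw" is the opening, from -1 (shut) to 1 (fully open), set as the call begins (left out, the last holds). The fingers move at their own pace and stop on an object; "squeeze" is the grip in N (left out, the last holds). Time passes only in rows, so rows that do not move let the fingers close. It gives the time, the measured TCP pose, the force, the opening and the grip force at its end, in the units of the state.
- observe(): the state, without advancing time (a new reading comes with each control period).
- read_camera(name): name is "scene" or "side" or "wrist"; returns a dict with "img" (480x640x3 uint8, red, green, blue), "depth" (480x640 float32, m along the optical axis (not along the pixel's ray), 0 where there is no reading), "fx", "fy", "cx", "cy" (pixels), "world_from_camera" (4x4, takes a point from camera to world coordinates). Camera axes: x right, y up, looking along -z (the intrinsics and any distortion apply to the point x, -y, -z); pixel columns grow to the right and rows downward; lengths in m; the calibration is good to about 2 mm. A picture is of the moment at which its call begins.
- hand_in(): hands the job in; it is judged then, once.
The state is a dict: "time": time; "qpos": joint angles; "qvel": joint speeds; "joint_efforts": joint torques, N m; "tool_pos": TCP position; "tool_rot": TCP orientation; "contact_force": force on the tool from outside, world axes, zero at the start; "torque": the same for the moment, N m; "opening": finger opening in m; "grip_force": force on a finger pad.
Only numpy, scipy, OpenCV 4.12 (cv2) and the standard library are available. Lean on these libraries where they do the work, as an engineer would, in place of code of your own. Each camera call takes 0.05 s, during which the arm holds its last target. There are 200 camera calls.

## Working session

There is one attempt and no reset: what is moved stays moved. The work goes in short steps, Python scripts to look and compute and a tool call to move; the robot and the scene stay as the last step left them, time stands still between calls to the robot, and variables do not carry over. Pictures are saved under pics/ and viewed, at most 10 in all, crops included, and the job is handed in when it is done.

Besides the shell and the picture viewer there is one more tool, called after "Emit:" as name([rows], argument=value, ...), one row to a line, values as JSON. arm_command: Moves the arm, as the interface text tells. Its arguments: {"type":"object","properties":{"xyz":{"type":"array","items":{"type":"array","items":{"type":"number"}}},"spin":{"type":"array","items":{"type":"number"}},"jaw":{"type":"number"},"squeeze":{"type":"number"}},"required":["xyz","spin"]}

```bash
ls; mkdir -p pics; cat > h.py <<'E'
from cell import *
import numpy as np, cv2, pickle
def snap(n,f):
    c=read_camera(n); pickle.dump(c,open(f'pics/{f}.pkl','wb')); cv2.imwrite(f'pics/{f}.png',c['img'][:,:,::-1]); return c
def load(f): return pickle.load(open(f'pics/{f}.pkl','rb'))
def pt(c,u,v,d=None):
    d=c['depth'][int(v),int(u)] if d is None else d
    p=np.array([(u-c['cx'])/c['fx']*d,-(v-c['cy'])/c['fy']*d,-d,1]); return (c['world_from_camera']@p)[:3]
def cloud(c):
    v,u=np.mgrid[:480,:640]; d=c['depth']
    p=np.stack([(u-c['cx'])/c['fx']*d,-(v-c['cy'])/c['fy']*d,-d,np.ones_like(d)],-1); return (p@c['world_from_camera'].T)[...,:3]
def onz(c,u,v,z):
    a=pt(c,u,v,1.); o=c['world_from_camera'][:3,3]; return o+(a-o)*(z-o[2])/(a-o)[2]
E
python3 - <<'E'
from h import *
a=snap('scene','s1');b=snap('side','d1')
for c in(a,b): print(c['fx'],c['cx'],c['cy'],c['world_from_camera'].round(3).tolist(),[k for k in c])
print(observe())
E
```

```text
pics
564.2793594456415 320.0669972748613 244.55336328028483 [[-0.438, -0.713, 0.548, 1.149], [0.899, -0.335, 0.282, 0.305], [-0.017, 0.616, 0.787, 0.952], [0.0, 0.0, 0.0, 1.0]] ['img', 'depth', 'fx', 'fy', 'cx', 'cy', 'world_from_camera']
547.5165356658874 317.5159556997918 238.49510737242983 [[-0.925, 0.228, -0.303, 0.215], [-0.379, -0.528, 0.76, 0.906], [0.013, 0.818, 0.575, 0.761], [0.0, 0.0, 0.0, 1.0]] ['img', 'depth', 'fx', 'fy', 'cx', 'cy', 'world_from_camera']
{'time': 0.1, 'qpos': array([-1.32203055e+00,  3.42636461e-01,  1.52490134e+00, -7.79904827e-06,
        1.27539003e+00, -1.46002615e-01]), 'qvel': array([-0.00080593, -0.00061721, -0.00359216, -0.0008334 ,  0.00141532,
        0.00029042]), 'joint_efforts': array([ 1.77230333e-03, -4.32004344e+01, -2.44693458e+01,  7.19386968e-02,
        5.25572710e-02, -5.36106165e-05]), 'tool_pos': array([ 0.20190151, -0.48449876,  0.40412994]), 'tool_rot': array([-3.14027059e+00, -1.86869487e-04,  3.94770544e-01]), 'contact_force': array([-0.24258525, -0.57864728,  0.39096816]), 'torque': array([ 0.00092244,  0.02609674, -0.00866721]), 'grip_force': 0.0, 'opening': 0.09189227153573705}
```

View pics/s1.png

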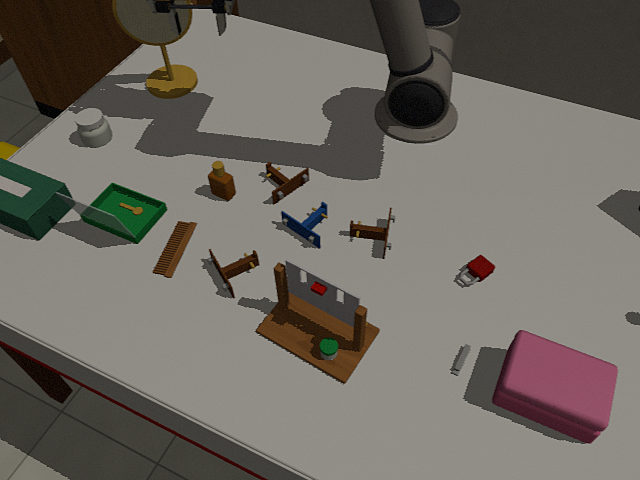

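View pics/d1.png

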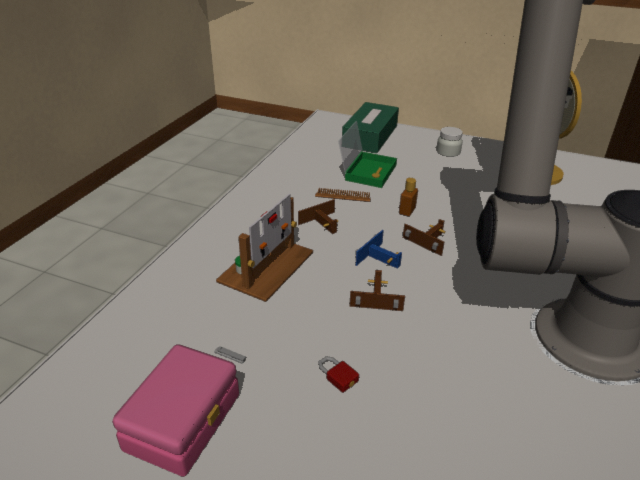

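Candidates for the bracket, in the scene picture: the blue one at (305,225), and brown ones at (287,182), (372,232) and (233,270). By its colour I choose blue at (305,225). The stand is at (320,320), strip at (320,290), red catch at (318,288). Next is a close crop.

```bash
python3 - <<'E'
from h import *
a=load('s1');b=load('d1')
A=cv2.resize(a['img'][190:390,240:400],None,fx=4.8/1.6,fy=3,interpolation=cv2.INTER_CUBIC)
B=cv2.resize(b['img'][180:310,210:420],None,fx=3,fy=3,interpolation=cv2.INTER_CUBIC)
A=cv2.resize(a['img'][190:390,245:395],None,fx=3,fy=3,interpolation=cv2.INTER_CUBIC)
cv2.imwrite('pics/ca.png',A[:,:,::-1]);
for n,c in(('s',a),('d',b)):
    P=cloud(c); h=cv2.cvtColor(c['img'],cv2.COLOR_RGB2HSV)
    m=(h[...,0]>100)&(h[...,0]<125)&(h[...,1]>150)&(c['depth']>0)&(P[...,2]>0)
    Q=P[m]; Q=Q[(abs(Q[:,0]-np.median(Q[:,0]))<.12)&(abs(Q[:,1]-np.median(Q[:,1]))<.12)]
    print(n,len(Q),Q.min(0),Q.max(0))
    T=Q[(Q[:,2]>.036)&(Q[:,2]<.044)]; T=T[:,:2]; print('top',len(T))
    np.save(f'pics/blue_{n}.npy',Q)
    r=cv2.minAreaRect((T*1000).astype(np.float32)); print(r)
    lo=Q[(Q[:,2]>.022)&(Q[:,2]<.031)]; print('28', lo[:,:2].min(0),lo[:,:2].max(0),np.median(lo,0))
    # stand
    m2=(P[...,2]>.09)&(P[...,2]<.16)&(P[...,0]>.4)&(P[...,0]<.8)&(abs(P[...,1]+.0)<.3)
    S=P[m2]; print('high',len(S),S.min(0),S.max(0))
    red=((h[...,0]<6)|(h[...,0]>174))&(h[...,1]>180)&(P[...,2]>.09)&(P[...,2]<.2)
    print('red',red.sum(),np.median(P[red],0),P[red].min(0),P[red].max(0))
    for u,v in ([(282,268),(360,312),(290,290),(318,288)] if n=='s' else [(245,240),(292,205),(270,230)]): print(u,v,pt(c,u,v).round(4))
E
```

```text
s 643 [ 0.40258625 -0.13752378  0.00054996] [ 0.49716938 -0.03342446  0.0440185 ]
top 95
((467.04217529296875, -69.5208969116211), (91.9630355834961, 96.15930938720703), 44.395084381103516)
28 [ 0.40537162 -0.13742854] [ 0.49607455 -0.03425072] [ 0.45360275 -0.07294786  0.02791454]
high 2077 [ 0.43682409 -0.29999302  0.09000792] [0.68929453 0.14516156 0.15996674]
red 146 [0.67158668 0.05319796 0.14247682] [0.22828141 0.02452842 0.11794111] [0.6792926  0.09581331 0.19967943]
282 268 [ 0.6601 -0.024   0.1409]
360 312 [0.682  0.136  0.1374]
290 290 [ 0.6536 -0.0164  0.0665]
318 288 [0.6734 0.0536 0.1451]
d 610 [ 0.40501532 -0.13401408  0.00336202] [ 0.49586117 -0.02881585  0.04277497]
top 65
((468.16497802734375, -68.11875915527344), (87.59520721435547, 94.34663391113281), 44.31496810913086)
28 [ 0.40505493 -0.13353966] [ 0.49548476 -0.02881585] [ 0.46142559 -0.0726498   0.02747885]
high 1548 [ 0.43658205 -0.29928675  0.09005012] [0.69068063 0.14681802 0.15996244]
red 45 [0.65531468 0.05744959 0.14288034] [0.65186738 0.04159908 0.13331629] [0.66093468 0.06690127 0.14679492]
245 240 [0.6723 0.1443 0.1378]
292 205 [ 0.6511 -0.0316  0.1243]
270 230 [0.6611 0.0588 0.1112]
```

View pics/ca.png

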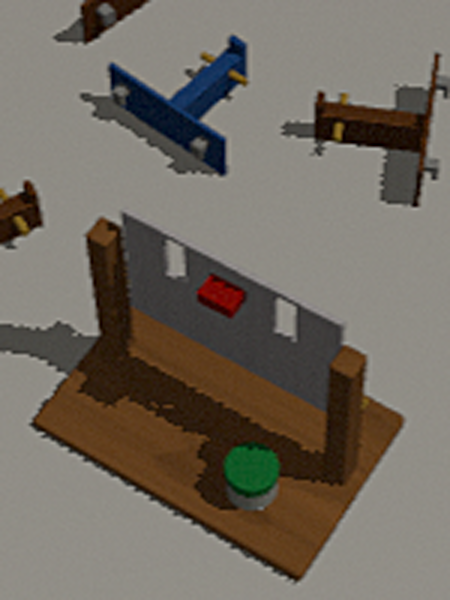

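Crop: the blue bracket stands upright with its tabs (steel, crop (122,95) and (200,145)) facing the back of the picture, arm to the upper right, so the choice is right. The stand's rear side is seen here, with slots at crop (175,258) and (287,318), catch (222,293) and posts at (105,270) and (347,400). Next I fit box models to the depth.

```bash
cat >> h.py <<'E'
from scipy.optimize import least_squares
def sdf(P,boxes):
    D=[]
    for b in boxes:
        b=np.array(b,float)/1000; c=(b[::2]+b[1::2])/2; h=(b[1::2]-b[::2])/2
        q=abs(P-c)-h; D.append(np.linalg.norm(np.maximum(q,0),axis=1)+np.minimum(q.max(1),0))
    D=np.array(D); return D.min(0)
BR=[(-4,0,-55,55,0,40),(-76,-4,-7,7,0,28),(-82,-76,-7,7,0,38)]
def loc(P,x,y,yaw,z=0):
    c,s=np.cos(yaw),np.sin(yaw); p=P-[x,y,z]; return np.stack([c*p[:,0]+s*p[:,1],-s*p[:,0]+c*p[:,1],p[:,2]],1)
def fit(P,model,x0):
    r=least_squares(lambda t:sdf(loc(P,*t[:4]),model(t)),x0,loss='soft_l1',f_scale=.0015,x_scale=[.01,.01,.05,.01,.01][:len(x0)]); return r.x,np.median(abs(r.fun)),
def stand(e):
    return [(-45,85,-100,100,0,10),(2,20,76,92,0,140),(2,20,-92,-76,0,140)]+[(0,4,y0,y1,e-60,e+42) for y0,y1 in((-75,-45),(-31,31),(45,75))]+[(0,4,-75,75,e-60,e),(0,4,-75,75,e+38,e+42),(-6,4,-12,12,e+17,e+27)]
E
python3 - <<'E'
from h import *
for n,f in(('s','s1'),('d','d1')):
    Q=np.load(f'pics/blue_{n}.npy')
    best=min((fit(Q,lambda t:BR,[.48,-.07,w,0.]) for w in (.3,.6,-.3,0)),key=lambda r:r[1]); print(n,'br',best)
    P=cloud(load(f)).reshape(-1,3)
    m=(abs(P[:,0]-.67)<.15)&(abs(P[:,1]-.06)<.15)&(P[:,2]>.014)&(P[:,2]<.18)
    S=P[m]
    for w in (-.2,.2,):
        x0=[.655,.055,w,0,.12]
        for k in range(4):
            d=abs(sdf(loc(S,*x0[:4]),stand(x0[4]*1000))); T=S[d<[.03,.015,.008,.005][k]]
            x0,e=fit(T,lambda t:stand(t[4]*1000),x0)
        print(n,'st',x0.round(4),e,len(T))
E
```

```text
s br (array([ 0.48531678, -0.08698648, -0.2614593 ,  0.00084241]), np.float64(0.0007760361380605785))
s st [ 0.6573  0.0541 -0.1206  0.0293  0.0876] 0.000619039292111807 3283
s st [ 0.6573  0.0541 -0.1206  0.0293  0.0876] 0.0006190392920719439 3283
d br (array([ 0.48436656, -0.08744347, -0.26118797,  0.00160455]), np.float64(0.0009114517989142067))
d st [ 0.6595  0.053  -0.1209  0.0043  0.1133] 0.0007561191612827534 2458
d st [ 0.6595  0.053  -0.1206  0.0152  0.1023] 0.0007965783989276722 2472
```

```bash
python3 - <<'E'
from h import *
for n,f in(('s','s1'),('d','d1')):
    P=cloud(load(f)).reshape(-1,3)
    for zo in (0,.001):
        x0=np.array([.658,.0535,-.12,.117])
        S=P[(abs(P[:,0]-.67)<.15)&(abs(P[:,1]-.06)<.15)&(P[:,2]>.005)&(P[:,2]<.18)]
        for k in range(4):
            d=abs(sdf(loc(S,*x0[:3],zo),stand(x0[3]*1000))); T=S[d<[.015,.008,.005,.004][k]]
            r=least_squares(lambda t:sdf(loc(T,*t[:3],zo),stand(t[3]*1000)),x0,loss='soft_l1',f_scale=.001,x_scale=[.01,.01,.05,.01]);x0=r.x
        print(n,zo,x0.round(4),np.median(abs(r.fun)),len(T))
        L=loc(T,*x0[:3],zo)
        m=(abs(L[:,1])<70)&(abs(L[:,1])<.07)&(L[:,2]>.07)
        print('strip top pctl',np.percentile(L[m][:,2],[95,98,99.5]),'base top',np.median(L[(abs(L[:,2]-.01)<.004)][:,2]),'post top',np.percentile(L[abs(abs(L[:,1])-.084)<.006][:,2],98))
w=-.261;g=np.array([.4848,-.0872])-.026*np.array([np.cos(w),np.sin(w)]);print('grip',g)
E
```

```text
s 0 [ 0.6572  0.0541 -0.1205  0.1169] 0.0008038095857537588 7705
strip top pctl [0.15787808 0.15920258 0.1605856 ] base top 0.009748645149900814 post top 0.14095611754137963
s 0.001 [ 0.6572  0.054  -0.1206  0.1159] 0.0009092116103507266 7586
strip top pctl [0.1568909  0.15822251 0.15959543] base top 0.008868841390740845 post top 0.13995972898133552
d 0 [ 0.6595  0.053  -0.1206  0.1176] 0.000913670250382464 4709
strip top pctl [0.15832861 0.15985784 0.16048517] base top 0.010808140220595064 post top 0.1408792579728538
d 0.001 [ 0.6595  0.0529 -0.1207  0.1166] 0.0008611210234797922 4734
strip top pctl [0.15737254 0.15887249 0.15949142] base top 0.009883161720431854 post top 0.1399048518459144
grip [ 0.45968056 -0.08049078]
```

Emit:
arm_command([
  [22,34,0],
  [22,34,0],
  [22,34,0],
  [22,34,0],
  [22,34,0],
  [22,34,0],
  [22,34,0],
  [22,34,0],
  [22,34,0],
  [22,34,0],
  [22,34,0],
  [16,30,0],
  [0,0,-40],
  [0,0,-40],
  [0,0,-30],
  [0,0,0],
], spin=[-4,-4,-4,-4,-4,-4,-4,-4,-4,-1.6,0,0,0,0,0,0], jaw=0.1, squeeze=30)

```text
time: 1.7
tool_pos: [0.4586, -0.08, 0.2912]
tool_rot: [-3.141, 0.009, -0.261]
contact_force: [0.7, 0.4, 0.4]
opening: 0.0502
grip_force: 0.0
```

```bash
python3 - <<'E'
from h import *
o=observe();print(o['time'],o['tool_pos'],o['tool_rot'],o['opening'])
c=snap('wrist','w1')
P=cloud(c); h=cv2.cvtColor(c['img'],cv2.COLOR_RGB2HSV)
m=(h[...,0]>100)&(h[...,0]<125)&(h[...,1]>150)&(c['depth']>0)&(P[...,2]>0.004)&(P[...,2]<.06)
Q=P[m]; Q=Q[(abs(Q[:,0]-.46)<.08)&(abs(Q[:,1]+.08)<.08)];print(len(Q),m.sum())
print(fit(Q,lambda t:BR,[.4848,-.0872,-.26,0.]))
E
```

```text
1.7 [ 0.45861165 -0.08001288  0.29124533] [-3.14099286  0.00881505 -0.26120332] 0.05024689598456988
0 0
(array([ 0.4848, -0.0872, -0.26  ,  0.    ]), np.float64(nan))
  return _methods._mean(a, axis=axis, dtype=dtype,
  ret = ret.dtype.type(ret / rcount)
```

View pics/w1.png

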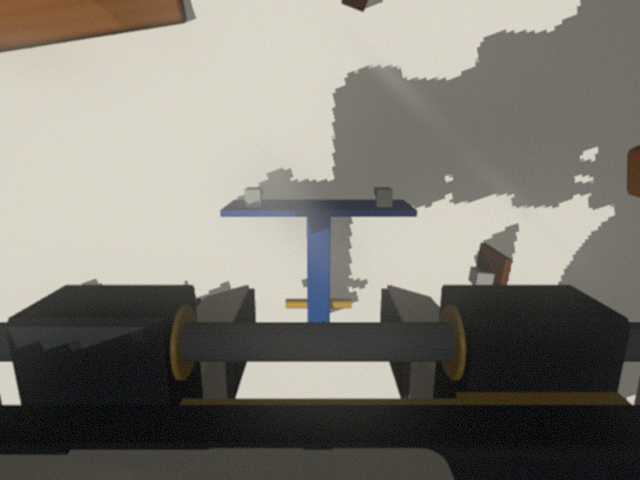

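Wrist view: the blue arm is at column 319 midway between the pads (252 and 385), plate level across row 208, and the brown look-alike at (490,265) is clear of the finger. Descend and grip.

Emit:
arm_command([
  [1,0,-30],
  [0,0,-30],
  [0,0,-25],
  [0,0,-15],
  [0,0,-8],
  [0,0,0],
], spin=[0,0,0,0,0,0])

```text
time: 2.35
tool_pos: [0.4615, -0.0809, 0.1872]
tool_rot: [3.141, -0.001, -0.262]
contact_force: [0.9, -0.3, 0.0]
opening: 0.0506
grip_force: 0.0
```

Emit:
arm_command([
  [0,0,0],
  [0,0,0],
  [0,0,0],
  [0,0,0],
  [0,0,0],
  [0,0,0],
], spin=[0,0,0,0,0,0], jaw=-1, squeeze=35)

```text
time: 2.95
tool_pos: [0.461, -0.0806, 0.187]
tool_rot: [3.141, -0.0, -0.261]
contact_force: [-0.2, -1.0, 3.0]
opening: 0.0138
grip_force: 35.0
```

Emit:
arm_command([
  [0,0,0],
  [0,0,0],
  [0,0,-2],
  [0,0,-2],
  [0,0,0],
], spin=[0,0,0,0,0], jaw=-0.4)

```text
time: 3.45
tool_pos: [0.4608, -0.0806, 0.1823]
tool_rot: [3.142, 0.001, -0.261]
contact_force: [0.0, -0.1, -0.3]
opening: 0.0273
grip_force: 0.0
```

Emit:
arm_command([
  [0,0,0],
  [0,0,0],
  [0,0,0],
  [0,0,0],
  [0,0,0],
], spin=[0,0,0,0,0], jaw=-1, squeeze=50)

```text
time: 3.95
tool_pos: [0.461, -0.0806, 0.1827]
tool_rot: [3.141, -0.0, -0.261]
contact_force: [1.1, -0.3, -1.3]
opening: 0.0139
grip_force: 50.0
```

Emit:
arm_command([
  [0,0,10],
  [0,0,25],
  [0,0,30],
  [0,0,30],
  [0,0,17],
  [15,20,0],
  [20,25,0],
  [20,25,0],
  [20,25,0],
  [20,25,0],
  [12,16,0],
  [6,8,0],
  [0,0,0],
  [0,0,0],
], spin=[0,0,0,0,0,1,2,2,2,1,0,0,0,0])

```text
time: 5.35
tool_pos: [0.5734, 0.0629, 0.2948]
tool_rot: [3.141, 0.001, -0.122]
contact_force: [-0.5, 0.1, -1.6]
opening: 0.0139
grip_force: 50.0
```

```bash
python3 - <<'E'
from h import *
o=observe();print(o['time'],o['tool_pos'],o['tool_rot'],o['opening'],o['contact_force'])
a=snap('scene','s2');b=snap('side','d2')
for n,c,st in(('s',a,(.6572,.0541,-.1205)),('d',b,(.6595,.053,-.1206))):
    P=cloud(c); h=cv2.cvtColor(c['img'],cv2.COLOR_RGB2HSV)
    m=(h[...,0]>100)&(h[...,0]<125)&(h[...,1]>150)&(c['depth']>0)&(P[...,2]>.09)&(P[...,2]<.17)
    Q=P[m];Q=Q[(abs(Q[:,0]-.57)<.1)&(abs(Q[:,1]-.06)<.1)]
    r=fit(Q,lambda t:BR,[.598,.061,-.12,.112]);print(n,len(Q),r)
    t=r[0]; print('rel stand',loc(np.array([[t[0],t[1],0]]),*st), t[2]-st[2])
cv2.imwrite('pics/d2c.png',cv2.resize(b['img'][150:310,200:420],None,fx=3.5,fy=3.5)[:,:,::-1])
E
```

```text
5.35 [0.57340569 0.06288691 0.29475051] [ 3.14106703e+00  9.08263976e-04 -1.21923887e-01] 0.013866298087403129 [-0.54156157  0.06874902 -1.55580509]
s 620 (array([ 0.59858623,  0.05959662, -0.12333054,  0.11266496]), np.float64(0.0006860824640207367))
rel stand [[-0.05884948 -0.00158912  0.        ]] -0.0028305352314366428
d 432 (array([ 0.59726545,  0.05929093, -0.12508768,  0.11313558]), np.float64(0.0007172571171686604))
rel stand [[-0.06253936 -0.00124207  0.        ]] -0.004487684100660624
```

View pics/d2c.png

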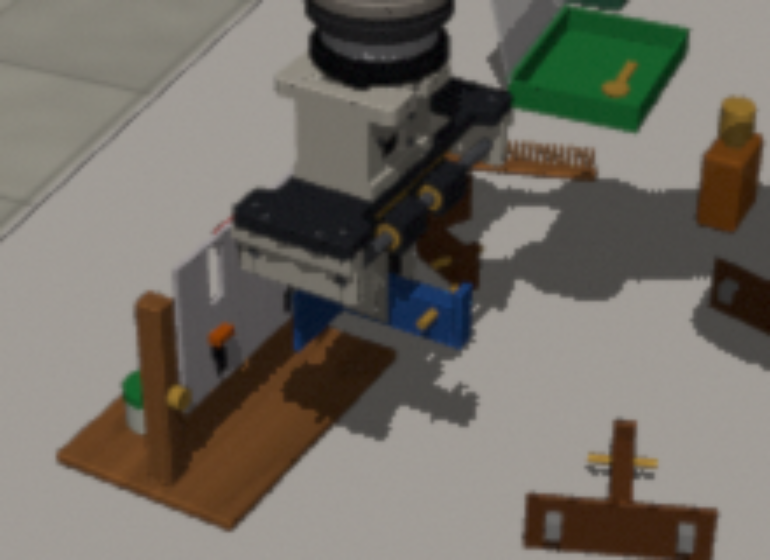

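Side crop: the bracket is gripped level, its plate at crop (312,320) facing the strip, with the slot at (215,275) and the near orange pad at (222,335). The offset to mend is +1.4 mm in y and +0.2°. Approach the first 45 mm.

Emit:
arm_command([
  [5,1,0],
  [8,-1,0],
  [8,-1,0],
  [8,-1,0],
  [8,-1,0],
  [5,-0.5,0],
  [3,-0.5,0],
  [0,0,0],
  [0,0,0],
], spin=[0.2,0,0,0,0,0,0,0,0])

```text
time: 6.35
tool_pos: [0.6188, 0.0594, 0.2946]
tool_rot: [3.141, 0.0, -0.118]
contact_force: [0.0, -0.7, -2.4]
opening: 0.0136
grip_force: 50.0
```

```bash
python3 - <<'E'
from h import *
o=observe();print(o['time'],o['tool_pos'],o['tool_rot'],o['opening'],o['contact_force'])
a=snap('scene','s3');b=snap('side','d3')
t0=o['tool_pos']
for n,c,st in(('s',a,(.6572,.0541,-.1205)),('d',b,(.6595,.053,-.1206))):
    P=cloud(c); h=cv2.cvtColor(c['img'],cv2.COLOR_RGB2HSV)
    m=(h[...,0]>100)&(h[...,0]<125)&(h[...,1]>150)&(c['depth']>0)&(P[...,2]>.09)&(P[...,2]<.17)
    Q=P[m];Q=Q[(abs(Q[:,0]-.61)<.1)&(abs(Q[:,1]-.06)<.1)]
    r=fit(Q,lambda t:BR,[t0[0]+.025,t0[1]-.003,-.12,.112]);print(n,len(Q),r)
    t=r[0]; print('rel stand',loc(np.array([[t[0],t[1],0]]),*st), t[2]-st[2])
cv2.imwrite('pics/s3c.png',cv2.resize(a['img'][210:370,250:400],None,fx=3.7,fy=3.7,interpolation=cv2.INTER_CUBIC)[:,:,::-1])
E
```

```text
6.35 [0.61879537 0.05944952 0.29464538] [ 3.14149438e+00  4.82899111e-04 -1.18271912e-01] 0.013626919593772041 [ 0.04356333 -0.67383347 -2.43352015]
s 441 (array([ 0.64413053,  0.05600744, -0.11593494,  0.1128864 ]), np.float64(0.000550055666580806))
rel stand [[-0.01320398  0.00032254  0.        ]] 0.004565062462427924
d 416 (array([ 0.64313726,  0.05665403, -0.1112349 ,  0.11295112]), np.float64(0.000759486131003153))
rel stand [[-0.0166835   0.00165892  0.        ]] 0.00936510121376069
```

View pics/s3c.png

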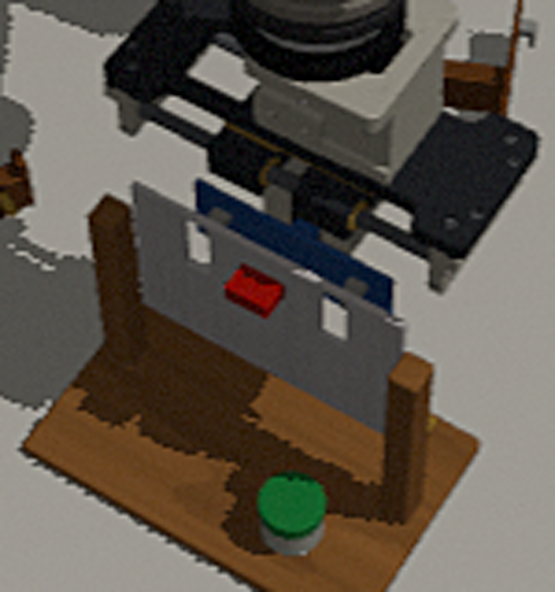

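Scene crop: behind the strip the tabs at (218,215) and (352,290) stand in line with the slots at (200,243) and (335,317), just short of them. Enter gently.

Emit:
arm_command([
  [0,-0.7,0],
  [2.5,-0.3,0],
  [2.5,-0.3,0],
  [2.5,-0.3,0],
  [2.5,-0.3,0],
  [0,0,0],
], spin=[-0.1,0,0,0,0,0])

```text
time: 7.05
tool_pos: [0.6293, 0.0574, 0.2946]
tool_rot: [3.141, -0.0, -0.12]
contact_force: [-0.6, 0.3, -2.1]
opening: 0.014
grip_force: 50.0
```

Emit:
arm_command([
  [1,-0.1,0],
  [1,-0.1,0],
  [0,0,0],
], spin=[0,0,0])

```text
time: 7.35
tool_pos: [0.6308, 0.0573, 0.2946]
tool_rot: [3.141, 0.001, -0.12]
contact_force: [-2.6, -0.3, -0.8]
opening: 0.0139
grip_force: 50.0
```

Emit:
arm_command([
  [1,-0.1,0],
  [0,0,0],
], spin=[0,0])

```text
time: 7.55
tool_pos: [0.6319, 0.0572, 0.2946]
tool_rot: [3.141, 0.001, -0.12]
contact_force: [-1.9, -0.4, -1.8]
opening: 0.0136
grip_force: 50.0
```

Emit:
arm_command([
  [1,-0.1,0],
  [0,0,0],
], spin=[0,0])

```text
time: 7.75
tool_pos: [0.6329, 0.0571, 0.2946]
tool_rot: [3.141, 0.0, -0.12]
contact_force: [-2.1, 0.1, -1.9]
opening: 0.0135
grip_force: 50.0
```

Emit:
arm_command([
  [0.5,0,0],
  [0,0,0],
], spin=[0,0])

```text
time: 7.95
tool_pos: [0.6334, 0.057, 0.2946]
tool_rot: [3.141, 0.0, -0.12]
contact_force: [-1.9, -0.7, -3.0]
opening: 0.0136
grip_force: 50.0
```

Emit:
arm_command([
  [0.7,-0.1,0],
  [0,0,0],
], spin=[0,0])

```text
time: 8.15
tool_pos: [0.6341, 0.0569, 0.2946]
tool_rot: [3.141, 0.0, -0.12]
contact_force: [-2.8, -0.7, -2.5]
opening: 0.0133
grip_force: 50.0
```

Emit:
arm_command([
  [0.7,-0.1,0],
  [0,0,0],
], spin=[0,0])

```text
time: 8.35
tool_pos: [0.6349, 0.0569, 0.2946]
tool_rot: [3.141, 0.0, -0.12]
contact_force: [-2.9, -0.9, -3.1]
opening: 0.0142
grip_force: 50.0
```

```bash
python3 - <<'E'
from h import *
o=observe();print(o['time'],o['tool_pos'],o['tool_rot'],o['opening'],o['contact_force'],o['torque'])
a=snap('scene','s4');b=snap('side','d4')
t0=o['tool_pos']
for n,c,st in(('s',a,(.6572,.0541,-.1205)),('d',b,(.6595,.053,-.1206))):
    P=cloud(c); h=cv2.cvtColor(c['img'],cv2.COLOR_RGB2HSV)
    m=(h[...,0]>100)&(h[...,0]<125)&(h[...,1]>150)&(c['depth']>0)&(P[...,2]>.09)&(P[...,2]<.17)
    Q=P[m];Q=Q[(abs(Q[:,0]-.62)<.1)&(abs(Q[:,1]-.06)<.1)]
    r=fit(Q,lambda t:BR,[t0[0]+.025,t0[1]-.003,-.12,.112]);print(n,len(Q),r)
    t=r[0]; print('rel stand',loc(np.array([[t[0],t[1],0]]),*st), t[2]-st[2])
cv2.imwrite('pics/s4c.png',cv2.resize(a['img'][240:310,275:375],None,fx=7,fy=7,interpolation=cv2.INTER_CUBIC)[:,:,::-1])
E
```

```text
8.35 [0.6348642  0.05688618 0.29464746] [ 3.14145600e+00  2.05384363e-04 -1.20077471e-01] 0.014212451915095237 [-2.85030061 -0.90291687 -3.10070569] [-0.09428579  0.50435848 -0.07656855]
s 38 (array([ 0.66000274,  0.05304668, -0.11599171,  0.1126475 ]), np.float64(0.0006762647156583479))
rel stand [[ 0.00290903 -0.00070877  0.        ]] 0.00450829032694193
d 412 (array([ 0.65892239,  0.05362085, -0.11820592,  0.11302745]), np.float64(0.0007847523808331334))
rel stand [[-0.00064811  0.00054685  0.        ]] 0.0023940816634923923
```

View pics/s4c.png

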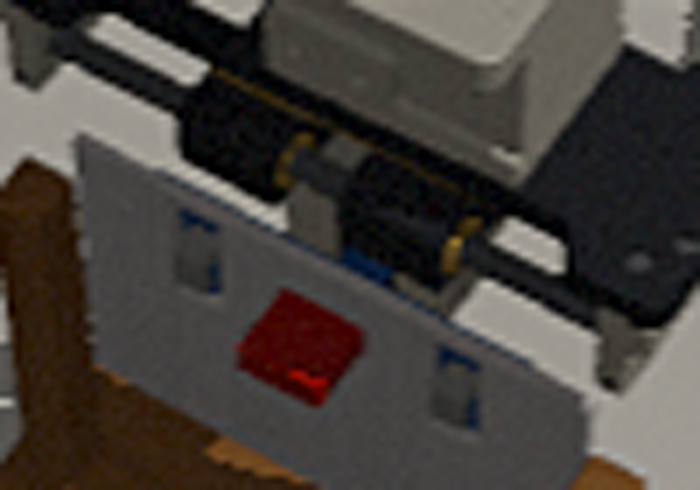

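Crop: both tabs are through their slots at (200,255) and (455,385), blue plate visible at the right of each, and the catch is pushed back at (300,345). Feel for the strip face.

Emit:
arm_command([
  [0.5,0,0],
  [0,0,0],
], spin=[0,0])

```text
time: 8.65
tool_pos: [0.6353, 0.0569, 0.2947]
tool_rot: [3.141, 0.0, -0.12]
contact_force: [-3.1, -0.9, -2.7]
opening: 0.0137
grip_force: 50.0
```

Emit:
arm_command([
  [0.5,-0.1,0],
  [0,0,0],
], spin=[0,0])

```text
time: 8.85
tool_pos: [0.6357, 0.0568, 0.2947]
tool_rot: [3.141, 0.001, -0.12]
contact_force: [-4.2, -0.1, -1.8]
opening: 0.0138
grip_force: 50.0
```

Emit:
arm_command([
  [0.5,0,0],
  [0,0,0],
], spin=[0,0])

```text
time: 9.05
tool_pos: [0.6359, 0.0568, 0.2946]
tool_rot: [3.141, 0.002, -0.12]
contact_force: [-6.2, -1.6, -0.7]
opening: 0.0135
grip_force: 50.0
```

Emit:
arm_command([
  [-1.2,0.1,0],
  [0,0,-2],
  [0,0,-3],
  [0,0,-3],
  [0,0,-2],
  [0,0,0],
], spin=[0,0,0,0,0,0])

```text
time: 9.65
tool_pos: [0.6351, 0.057, 0.2842]
tool_rot: [-3.142, 0.001, -0.12]
contact_force: [-3.0, 0.8, -2.6]
opening: 0.0137
grip_force: 50.0
```

Emit:
arm_command([
  [0,0,-2],
  [0,0,-1],
  [0,0,0],
], spin=[0,0,0])

```text
time: 9.95
tool_pos: [0.6351, 0.0569, 0.2815]
tool_rot: [3.141, 0.0, -0.12]
contact_force: [-2.2, -0.2, -1.8]
opening: 0.0134
grip_force: 50.0
```

Emit:
arm_command([
  [0,0,-1],
  [0,0,-1],
  [0,0,0],
], spin=[0,0,0])

```text
time: 10.25
tool_pos: [0.6352, 0.0569, 0.2799]
tool_rot: [3.142, -0.0, -0.12]
contact_force: [-2.4, 0.4, 1.7]
opening: 0.0134
grip_force: 50.0
```

Emit:
arm_command([
  [0,0,-1],
  [0,0,0],
], spin=[0,0])

```text
time: 10.45
tool_pos: [0.6352, 0.0569, 0.279]
tool_rot: [3.142, -0.0, -0.12]
contact_force: [-3.5, 0.2, 2.3]
opening: 0.0139
grip_force: 50.0
```

Emit:
arm_command([
  [0,0,-1],
  [0,0,0],
], spin=[0,0])

```text
time: 10.65
tool_pos: [0.6352, 0.0569, 0.2779]
tool_rot: [3.142, -0.0, -0.12]
contact_force: [-3.5, 0.2, 3.7]
opening: 0.0136
grip_force: 50.0
```

Emit:
arm_command([
  [0,0,-1],
  [0,0,0],
], spin=[0,0])

```text
time: 10.85
tool_pos: [0.6352, 0.0569, 0.2769]
tool_rot: [3.142, -0.0, -0.12]
contact_force: [-3.8, -0.6, 3.9]
opening: 0.014
grip_force: 50.0
```

Emit:
arm_command([
  [0,0,-0.7],
  [0,0,0],
], spin=[0,0])

```text
time: 11.05
tool_pos: [0.6352, 0.0569, 0.2762]
tool_rot: [3.142, -0.0, -0.12]
contact_force: [-3.3, -0.5, 4.2]
opening: 0.0137
grip_force: 50.0
```

Emit:
arm_command([
  [0,0,-0.7],
  [0,0,0],
], spin=[0,0])

```text
time: 11.25
tool_pos: [0.6353, 0.0569, 0.2754]
tool_rot: [3.142, -0.0, -0.12]
contact_force: [-2.0, -0.2, 4.2]
opening: 0.0136
grip_force: 50.0
```

Emit:
arm_command([
  [0,0,-0.7],
  [0,0,0],
], spin=[0,0])

```text
time: 11.45
tool_pos: [0.6352, 0.0569, 0.2747]
tool_rot: [3.142, -0.0, -0.12]
contact_force: [-2.6, -0.7, 5.0]
opening: 0.0137
grip_force: 50.0
```

```bash
python3 - <<'E'
from h import *
o=observe();print(o['tool_pos'],o['contact_force'],o['torque'])
a=snap('scene','s5')
P0=cloud(load('s1'));
for f in('s1','s4','s5'):
    c=load(f);P=cloud(c);h=cv2.cvtColor(c['img'],cv2.COLOR_RGB2HSV)
    red=((h[...,0]<6)|(h[...,0]>174))&(h[...,1]>180)&(P[...,2]>.09)&(P[...,2]<.2)&(abs(P[...,0]-.66)<.04)&(abs(P[...,1]-.055)<.04)
    L=loc(P[red],.6572,.0541,-.1205);print(f,red.sum(),np.percentile(L[:,0],[3,50,97]).round(4),np.percentile(L[:,2],[3,97]).round(4))
E
```

```text
[0.63524863 0.05687037 0.27469707] [-2.59278113 -0.73308148  5.02860922] [ 0.03787848  0.43646364 -0.03449404]
s1 137 [0.0056 0.0146 0.0208] [0.1348 0.1451]
s4 171 [0.0058 0.017  0.0259] [0.1356 0.1459]
s5 142 [0.005  0.0146 0.0212] [0.136  0.1458]
```

The catch's rear end is back at 21 mm (26 mm while pushed in), so it has snapped out. Release and check.

Emit:
arm_command([
  [0,0,0],
  [0,0,0],
  [0,0,0],
  [0,0,0],
], spin=[0,0,0,0], jaw=0)

```text
time: 11.9
tool_pos: [0.6352, 0.0568, 0.2743]
tool_rot: [3.141, 0.0, -0.12]
contact_force: [-0.4, 1.0, 0.0]
opening: 0.0409
grip_force: 0.0
```

Emit:
arm_command([
  [0,0,10],
  [0,0,20],
  [0,0,30],
  [-10,0,30],
  [-40,-10,20],
  [-40,-20,0],
  [-45,-20,0],
  [-40,-20,0],
  [0,0,0],
  [0,0,0],
], spin=[0,0,0,0,0,0,0,0,0,0])

```text
time: 12.9
tool_pos: [0.4598, -0.0134, 0.3859]
tool_rot: [3.142, -0.003, -0.121]
contact_force: [0.2, 0.2, 0.5]
opening: 0.0457
grip_force: 0.0
```

```bash
python3 - <<'E'
from h import *
a=snap('scene','s6');b=snap('side','d6')
for f in('s1','s5','s6'):
    c=load(f);P=cloud(c);h=cv2.cvtColor(c['img'],cv2.COLOR_RGB2HSV)
    red=((h[...,0]<6)|(h[...,0]>174))&(h[...,1]>180)&(P[...,2]>.09)&(P[...,2]<.2)&(abs(P[...,0]-.66)<.04)&(abs(P[...,1]-.055)<.04)
    L=loc(P[red],.6572,.0541,-.1205);print(f,red.sum(),np.percentile(L[:,0],[3,50,97]).round(4),np.percentile(L[:,2],[3,97]).round(4))
for n,c,st in(('s',a,(.6572,.0541,-.1205)),('d',b,(.6595,.053,-.1206))):
    P=cloud(c); h=cv2.cvtColor(c['img'],cv2.COLOR_RGB2HSV)
    m=(h[...,0]>100)&(h[...,0]<125)&(h[...,1]>150)&(c['depth']>0)&(P[...,2]>.07)&(P[...,2]<.17)
    Q=P[m];Q=Q[(abs(Q[:,0]-.62)<.1)&(abs(Q[:,1]-.06)<.1)]
    r=fit(Q,lambda t:BR,[.659,.0536,-.12,.094]);print(n,len(Q),r)
A=cv2.resize(a['img'][230:350,265:375],None,fx=3.5,fy=3.5,interpolation=cv2.INTER_CUBIC)
B=cv2.resize(b['img'][180:300,220:330],None,fx=3.5,fy=3.5,interpolation=cv2.INTER_CUBIC)
cv2.imwrite('pics/f6.png',np.hstack([A,B])[:,:,::-1])
E
```

```text
s1 137 [0.0056 0.0146 0.0208] [0.1348 0.1451]
s5 142 [0.005  0.0146 0.0212] [0.136  0.1458]
s6 136 [0.0057 0.015  0.021 ] [0.1348 0.1449]
s 335 (array([ 0.66019945,  0.05495894, -0.11539386,  0.09233467]), np.float64(0.0007535969294620044))
d 805 (array([ 0.65891601,  0.05377754, -0.12304973,  0.09351624]), np.float64(0.000842062185938062))
```

View pics/f6.png

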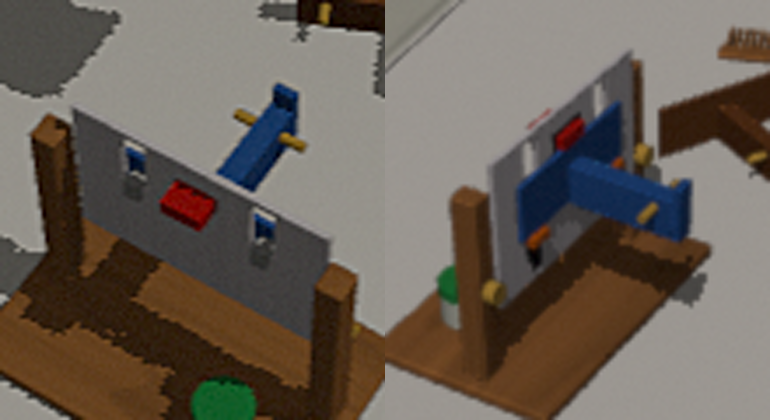

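The picture shows the bracket seated and level on the strip, with both lips down behind the slots at (135,175) and (262,248). The red catch is out over the plate's top edge at (570,133), and the bracket's height is about 93 mm, which means locked. The other things have not moved.

```bash
python3 -c "
from cell import *
print(hand_in())"
```

```text
the job is handed in; nothing more can be done
None
```

The blue bracket is back on its slotted stand, both tabs through the slots and the red catch out over its top edge; it stayed locked when I let go, the push stayed under about 10 N, and the job is handed in at about 13 s.

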